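# Give the suction to the board that is being worked on

### The arm

A 7-joint arm with a two-finger parallel gripper is mounted at the origin on the work surface. World frame = base frame: x ahead of the robot, y to its left, z up, the work surface at z = 0. Lengths are in m, angles in degrees, forces in N, time in s.
With the tool pointing down it reaches from about 0.425 to 0.95 m from the base axis. Payload 4.7 kg.
Tool frame: the origin (TCP) lies at the very end of the fingers, on their centre line; the grasp point (between the pads) lies 19 mm behind it; z points along the fingers, y is the line along which they close (so a half turn about z gives the same grasp; the last joint's range is limited). The gripper opens to 85 mm and grips with 20 to 120 N. Pads are 22 mm wide; open, the fingers measure 114 mm over their backs; the gripper's body (76 mm by 85 mm) begins 54 mm behind the grasp point. The pads swing forward as they close: fully open they stand 13 mm farther back than shut.
Start: joints at [-64.853, 26.849, -2.785, 87.806, 1.381, 65.374, -4.715], TCP at [0.304, 0.603, 0.231] pointing down, gripper open.
Joint ranges: [-148.3, 148.3], [-19.14, 114.17], [-79.39, 73.82], [5.75, 140.21], [-59.74, 239.74], [12.07, 113.84], [-152.46, 152.46]. Speed limits (degrees/s): [147.25, 147.25, 180, 180, 180, 180, 180].

### API

Orientations are given as [roll, pitch, yaw] about the fixed x, y, z axes, in that order (R = Rz(yaw) Ry(pitch) Rx(roll)).
In Python, from cell import arm gives the robot as it stands. Calls block until the motion is done:
- arm.movep(position, orientation): joint-space move of the TCP to a pose.
- arm.move_linear(position, orientation=None, speed=0.15): straight line of the TCP; orientation=None keeps the orientation; speed is the mean speed in m/s.
- arm.set_joints(angles): joint-space move.
- arm.command_gripper(opening): finger opening in m; the grip force is fixed at half the most; returns when the fingers have stopped.
- arm.hold(seconds).
- arm.solve_ik(position, orientation): joint angles nearest the present ones, or None.
- arm.capture(name): name is "side" or "top" or "wrist"; returns the picture (420x560x3 uint8, red, green, blue); there is no depth.
- arm.camera_model(name): a dict with "camera_matrix" (3x3 intrinsics, pixels), "pose" (4x4, takes a point from camera to world coordinates); the wrist camera has in their place "T_tool_cam" (4x4, takes a point from camera to tool coordinates, whose origin is the TCP and whose axes are the flange's). Camera axes: x right, y down, z forward; pixel columns grow to the right and rows downward; lengths in m; the calibration is good to about 2 mm. The wrist camera is an equidistant fisheye: a pixel r from the principal point sees the ray r / f radians off the axis. A picture is of the moment at which its call begins: read the wrist's pose just before it. camera_model takes no time and is no camera call.
A pose or a line that the arm cannot do raises arm.PlanningError and nothing moves.
- arm.close_job(): hands the job in; it is judged then, once.
Readings, each from a call of its own:
- arm.read_clock(): time.
- arm.read_joints(): joint angles.
- arm.read_dq(): joint speeds.
- arm.read_joint_efforts(): joint torques, N m.
- arm.read_position(): TCP position.
- arm.read_eef_rot(): TCP orientation.
- arm.read_ft_force(): force on the tool from outside, world axes, zero at the start.
- arm.read_ft_torque(): the same for the moment, N m.
- arm.read_opening(): finger opening in m.
- arm.read_grip_force(): force on a finger pad.
Only numpy, scipy, OpenCV 4.12 (cv2) and the standard library are available. Lean on these libraries where they do the work, as an engineer would, in place of code of your own. Each camera call takes 0.05 s, during which the arm holds its last target. There are 200 camera calls.

### The job

Set the fume extraction for the populated circuit board (the one with components on it): turn the damper lever of the duct whose mouth it lies in front of to half open, 45 degrees, and shut the dampers of the other two ducts fully, lever square across the pipe against its stop. Leave the board and everything else on the bench where it is.

Things in the scene. Friction and masses are not known exactly. Their poses are not given: they have to be found in the camera images.
- duct_a: One of three like ducts side by side (left, middle, right at random). Pipe 63 mm across, axis 42 mm above the bench along its x; origin on the bench below the damper pivot. Flared mouth faces its -x, 85 mm before the origin; +x end enters the grey plenum box, 100 mm high. Index disc under the lever: 90 mm across, top 83 mm above the bench, marks at shut, half, open.
- duct_a_spot (a point): Centre of the thin dark mat (130 x 120 mm, 3 mm thick) on the bench before the mouth of duct_a; 175 mm to the -x side of the duct's origin. One thing lies on each mat, within about 25 mm of this point.
- damper_a_pivot (a point): Fixed point on the vertical pivot axis of the damper lever of duct_a, 88 mm above the bench, at the underside of the lever.
- damper_a_grip (a point): Middle of the upright black pin at the free end of that lever: 16 mm diameter, 70 mm from the pivot axis, from 96 to 132 mm above the bench; this point is 116 mm above it. The lever is a flat steel bar 16 mm wide, its top 96 mm above the bench.
- damper_a (a joint): Lever angle of duct_a's damper (rad): 0 = shut, against its stop, lever square across the pipe, pin towards the duct's own +y; pi/4 = half open; pi/2 = fully open, lever along the pipe, pin towards the mouth. Grows anticlockwise seen from above. Stiff: stays where it is left, about 3 N at the pin moves it.
- duct_b: One of three like ducts side by side (left, middle, right at random). Pipe 63 mm across, axis 42 mm above the bench along its x; origin on the bench below the damper pivot. Flared mouth faces its -x, 85 mm before the origin; +x end enters the grey plenum box, 100 mm high. Index disc under the lever: 90 mm across, top 83 mm above the bench, marks at shut, half, open.
- duct_b_spot (a point): Centre of the thin dark mat (130 x 120 mm, 3 mm thick) on the bench before the mouth of duct_b; 175 mm to the -x side of the duct's origin. One thing lies on each mat, within about 25 mm of this point.
- damper_b_pivot (a point): Fixed point on the vertical pivot axis of the damper lever of duct_b, 88 mm above the bench, at the underside of the lever.
- damper_b_grip (a point): Middle of the upright black pin at the free end of that lever: 16 mm diameter, 70 mm from the pivot axis, from 96 to 132 mm above the bench; this point is 116 mm above it. The lever is a flat steel bar 16 mm wide, its top 96 mm above the bench.
- damper_b (a joint): Lever angle of duct_b's damper (rad): 0 = shut, against its stop, lever square across the pipe, pin towards the duct's own +y; pi/4 = half open; pi/2 = fully open, lever along the pipe, pin towards the mouth. Grows anticlockwise seen from above. Stiff: stays where it is left, about 3 N at the pin moves it.
- duct_c: One of three like ducts side by side (left, middle, right at random). Pipe 63 mm across, axis 42 mm above the bench along its x; origin on the bench below the damper pivot. Flared mouth faces its -x, 85 mm before the origin; +x end enters the grey plenum box, 100 mm high. Index disc under the lever: 90 mm across, top 83 mm above the bench, marks at shut, half, open.
- duct_c_spot (a point): Centre of the thin dark mat (130 x 120 mm, 3 mm thick) on the bench before the mouth of duct_c; 175 mm to the -x side of the duct's origin. One thing lies on each mat, within about 25 mm of this point.
- damper_c_pivot (a point): Fixed point on the vertical pivot axis of the damper lever of duct_c, 88 mm above the bench, at the underside of the lever.
- damper_c_grip (a point): Middle of the upright black pin at the free end of that lever: 16 mm diameter, 70 mm from the pivot axis, from 96 to 132 mm above the bench; this point is 116 mm above it. The lever is a flat steel bar 16 mm wide, its top 96 mm above the bench.
- damper_c (a joint): Lever angle of duct_c's damper (rad): 0 = shut, against its stop, lever square across the pipe, pin towards the duct's own +y; pi/4 = half open; pi/2 = fully open, lever along the pipe, pin towards the mouth. Grows anticlockwise seen from above. Stiff: stays where it is left, about 3 N at the pin moves it.
- board: The populated circuit board: sheet 75 x 100 x 5 mm with two upright capacitors (22 mm across, 37 mm high overall), a finned heat sink and a small wound block on it. Origin: centre of its underside; x along the 75 mm side. Lies on one of the three mats.
- bare_board: A bare board of the same size and material (75 x 100 x 5 mm), flat, no components. Lies on another mat. Origin: centre of its underside.
- transformer: A steel-core transformer on a foot plate, 64 x 78 mm, 38 mm high, on the remaining mat. Origin: centre of its underside.
- reel: Small metal reel, 42 mm across, 36 mm high, standing between two ducts. Origin: centre of its underside.
- jar: Small jar, 38 mm across, 55 mm high, standing between two ducts. Origin: centre of its underside.
- meter: Hand multimeter lying on the bench to the right of the ducts, 140 x 75 x 34 mm. Origin: centre of its underside.
- driver: Screwdriver lying on the bench to the left. Origin: under its middle.
- spray: Spray can, 52 mm across, 150 mm high, standing at the right. Origin: centre of its underside.
Not all that is in view belongs to the job. Leave any pink or red look-alike of the board alone.

How it is judged:
By the outcome, as a careful person would: the job done as asked, in the order asked, and still so for the second after the job is handed in, with the robot touching nothing.
It also fails if it takes over 51 s, if anything falls off the work surface, if the arm or the gripper's body presses on something with over 40 N, if the wrist force passes 120 N, or if a joint passes its speed limit or range.

## Working session

There is one attempt and no reset: what is moved stays moved. The work goes in short steps, each a Python script; the robot and the scene stay as the last script left them, time stands still between calls to the robot, and variables do not carry over. Pictures are saved under pics/ and viewed, at most 10 in all, crops included, and the job is handed in when it is done.

```bash
ls; mkdir -p pics
python3 - <<'E'
from cell import arm
import cv2,numpy as np
for n in("top","side"):
    im=arm.capture(n); cv2.imwrite(f"pics/{n}0.png",im[:,:,::-1])
    m=arm.camera_model(n); print(n,np.round(m["camera_matrix"],1).tolist(),np.round(m["pose"],3).tolist())
print(arm.read_clock(),arm.read_eef_rot())
E
```

```text
pics
top [[453.6, 0.0, 276.2], [0.0, 453.6, 210.3], [0.0, 0.0, 1.0]] [[-0.006, -0.994, 0.105, 0.303], [-1.0, 0.005, -0.011, 0.008], [0.01, -0.105, -0.994, 1.48], [0.0, 0.0, 0.0, 1.0]]
side [[389.2, 0.0, 281.4], [0.0, 389.2, 209.5], [0.0, 0.0, 1.0]] [[0.988, -0.083, 0.13, 0.315], [-0.154, -0.55, 0.821, -1.016], [0.004, -0.831, -0.557, 0.779], [0.0, 0.0, 0.0, 1.0]]
0.1 [-1.79900118e+02  2.01996065e-03  1.53203476e+02]
```

View pics/top0.png

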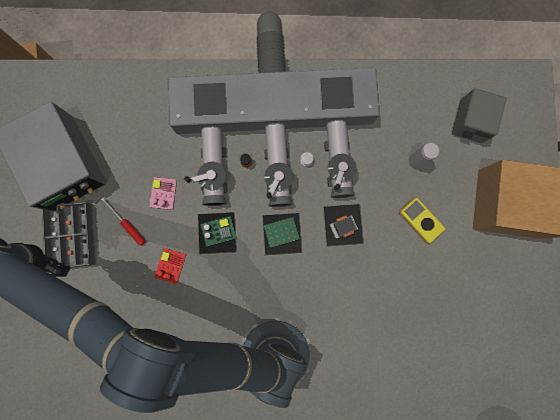

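View pics/side0.png

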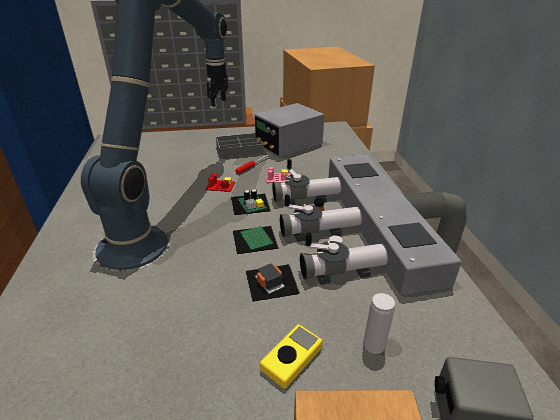

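Top view: the populated board is on the left mat (~217,230), the bare board on the middle mat and the transformer on the right mat. The left lever looks shut; the middle and right levers look partly open. I'll zoom in.

Run:
```python
import cv2
im=cv2.imread("pics/top0.png")[115:255,185:385]
cv2.imwrite("pics/crop0.png",cv2.resize(im,None,fx=4,fy=4,interpolation=cv2.INTER_CUBIC))
```

```text
(no output)
```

View pics/crop0.png

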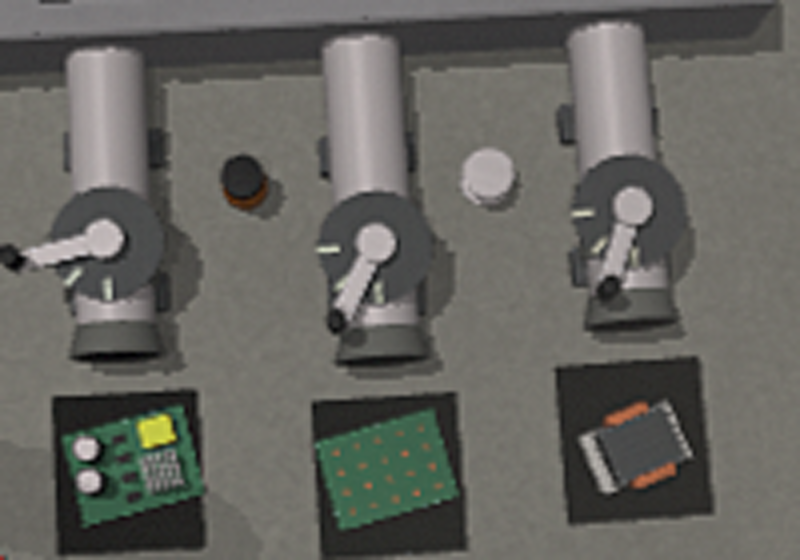

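Zoomed view: left lever ~10–15° off shut (pin at crop 12,258; pivot 105,238), middle pin at (338,320) with pivot (376,242), right pin at (608,288) with pivot (632,207). Next I'll locate them roughly, then look at each from the wrist camera.

```bash
cat > h.py <<'E'
from cell import arm
import cv2,numpy as np
from scipy.spatial.transform import Rotation as R
def ray(px,K,P,z,fish=False):
    u=(np.array(px,float)-K[:2,2])/np.array([K[0,0],K[1,1]])
    if fish:
        r=np.linalg.norm(u); d=np.array([*(u/r*np.sin(r)),np.cos(r)])
    else: d=np.array([*u,1])
    d=P[:3,:3]@d; o=P[:3,3]
    return o+d*(z-o[2])/d[2]
def tool():
    T=np.eye(4);T[:3,3]=arm.read_position();T[:3,:3]=R.from_euler('xyz',arm.read_eef_rot(),degrees=True).as_matrix();return T
E
python3 - <<'E'
from h import *
m=arm.camera_model("top");K=np.array(m["camera_matrix"]);P=np.array(m["pose"])
f=lambda x,y,z:ray((185+x/4,115+y/4),K,P,z)
for n,pv,pin,mat in(("L",(105,238),(10,258),(128,472)),("M",(376,242),(337,320),(390,475)),("R",(632,207),(607,287),(635,440))):
    a,b,c=f(*pv,.1),f(*pin,.132),f(*mat,.003); print(n,a.round(3),b.round(3),c.round(3),np.linalg.norm((b-a)[:2]),np.linalg.norm((a-c)[:2]))
w=arm.camera_model("wrist");print(w)
for i,(x,y) in enumerate([(.46,.17),(.46,0),(.48,-.14)]):
    for yaw in (180,0,90,-90):
        q=arm.solve_ik([x,y,.32],[180,0,yaw]); print(i,yaw,None if q is None else np.round(q,0))
E
```

```text
L [0.561 0.193 0.1  ] [0.54  0.26  0.132] [0.386 0.185 0.003] 0.07005390118143275 0.17513371236169364
M [ 0.557 -0.016  0.1  ] [0.492 0.014 0.132] [ 0.383 -0.028  0.003] 0.07174607823970947 0.17498846926352385
R [ 0.584 -0.214  0.1  ] [ 0.516 -0.189  0.132] [ 0.41  -0.228  0.003] 0.0721827022057258 0.1742788661121075
{'camera_matrix': array([[325.1922621 ,   0.        , 283.88453055],
       [  0.        , 325.1922621 , 208.06812178],
       [  0.        ,   0.        ,   1.        ]]), 'T_tool_cam': array([[ 1.38353917e-05, -9.50102489e-01, -3.11937911e-01,
         7.99181782e-02],
       [ 9.99999510e-01,  3.21821394e-04, -9.35852656e-04,
        -6.89847146e-04],
       [ 9.89544232e-04, -3.11937746e-01,  9.50102028e-01,
        -1.41738060e-01],
       [ 0.00000000e+00,  0.00000000e+00,  0.00000000e+00,
         1.00000000e+00]])}
0 180 [-30.   5.   5. 105.  -1.  69.  65.]
0 0 [ -55.    5.   32.  107.   -3.   69. -112.]
0 90 [-44.   5.  20. 106.  -2.  69. -23.]
0 -90 [ 32.  15. -67. 103.  14.  72. 141.]
1 180 [-26.   1.  21. 110.  -1.  69.  86.]
1 0 [-43.   1.  39. 110.  -1.  69. -94.]
1 90 [-34.   1.  30. 110.  -1.  69.  -4.]
1 -90 None
2 180 [-23.   6.  39. 106.  -4.  69. 107.]
2 0 [-36.   7.  53. 106.  -6.  70. -71.]
2 90 [-27.   6.  43. 106.  -5.  69.  17.]
2 -90 None
```

```bash
cat >> h.py <<'E'
def grab(pv,a,z=.102,r=.07):
    p=lambda a,z:[pv[0]+r*np.cos(np.radians(a)),pv[1]+r*np.sin(np.radians(a)),z]
    arm.movep(p(a,.2),[180,0,a]); arm.command_gripper(.05)
    arm.move_linear(p(a,z),[180,0,a],speed=.15); arm.command_gripper(0)
    print("grip",arm.read_opening(),np.round(arm.read_ft_force(),1),arm.read_clock())
    return p
def swing(p,a0,a1,z=.102,fmax=None):
    n=max(1,int(np.ceil(abs(a1-a0)/7)))
    for a in np.linspace(a0,a1,n+1)[1:]:
        arm.move_linear(p(a,z),[180,0,a],speed=.1)
    print("at",a1,np.round(arm.read_ft_force(),1),arm.read_clock())
def release():
    arm.command_gripper(.05); q=arm.read_position(); arm.move_linear([q[0],q[1],.2],speed=.2)
E
python3 - <<'E'
from h import *
p=grab((.561,.193),107.4); swing(p,107.4,138.5); release()
x=arm.movep([.50,.19,.30],[180,0,180]);T=tool();im=arm.capture("wrist");np.save("TL.npy",T)
cv2.imwrite("pics/wL.png",im[:,:,::-1]);print(arm.read_clock())
E
```

```text
grip 0.014044238823681401 [2.4 2.6 5.7] 3.3
at 138.5 [4.4 0.5 6.1] 4.5917
6.475
```

View pics/wL.png

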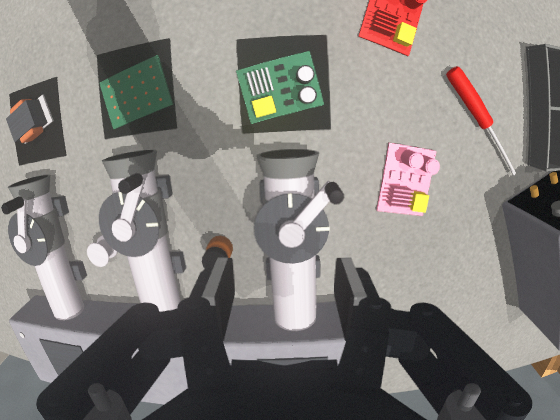

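The left lever now points about halfway between its shut mark (322,229) and open mark (290,201), with its pin at (335,192). I'll shut the other two, stopping on force.

Run:
```python
from h import *
arm.movep([.50,.05,.25],[180,0,155])
for n,pv,a0 in(("M",(.557,-.016),155.2),("R",(.584,-.214),159.8)):
    p=grab(pv,a0); swing(p,a0,97)
    for a in np.arange(96,88,-1):
        arm.move_linear(p(a,.102),[180,0,a],speed=.05); f=arm.read_ft_force(); print(a,np.round(f,1))
        if abs(f[0])>14: break
    release(); arm.movep([.49,pv[1],.30],[180,0,180])
    T=tool(); im=arm.capture("wrist"); np.save(f"T{n}.npy",T); cv2.imwrite(f"pics/w{n}.png",im[:,:,::-1])
print(arm.read_clock())
a,b=[cv2.imread(f"pics/w{n}.png")[100:300,180:380] for n in "MR"]
cv2.imwrite("pics/wMR.png",cv2.resize(np.hstack([a,b]),None,fx=2,fy=2,interpolation=cv2.INTER_CUBIC))
c=cv2.imread("pics/wL.png")[140:290,220:370]
cv2.imwrite("pics/wLc.png",cv2.resize(c,None,fx=4,fy=4,interpolation=cv2.INTER_CUBIC))
```

```text
grip 0.014195252073325317 [-1.   3.3  5. ] 8.9083
at 97 [-2.3  6.7  6.8] 11.3083
96 [-3.9  7.6  7.2]
95 [-4.   6.6  8.2]
94 [-2.9  6.7  7.5]
93 [-3.2  6.7  8.8]
92 [-3.1  8.4  8.5]
91 [-6.2  6.9 10.3]
90 [-8.4  7.  11.5]
89 [-12.1   5.6  14.4]
grip 0.01382840299812975 [-1.6  1.6  6.5] 18.0917
at 97 [-2.2  7.8 10.4] 20.5667
96 [-4.2  8.3 11. ]
95 [-4.2  8.2 11.3]
94 [-4.4  9.  10.3]
93 [-3.3  8.9 10.3]
92 [-3.9  8.3 11. ]
91 [-5.5  9.3 12. ]
90 [-7.2  9.  14.8]
89 [-10.7   9.7  16.9]
25.0583
```

View pics/wMR.png

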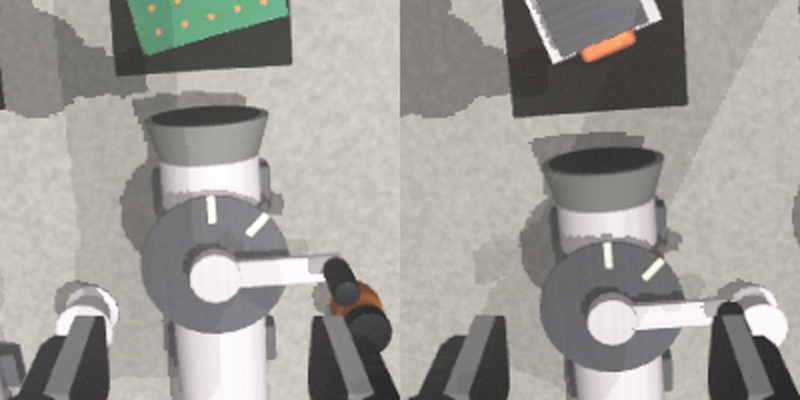

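View pics/wLc.png

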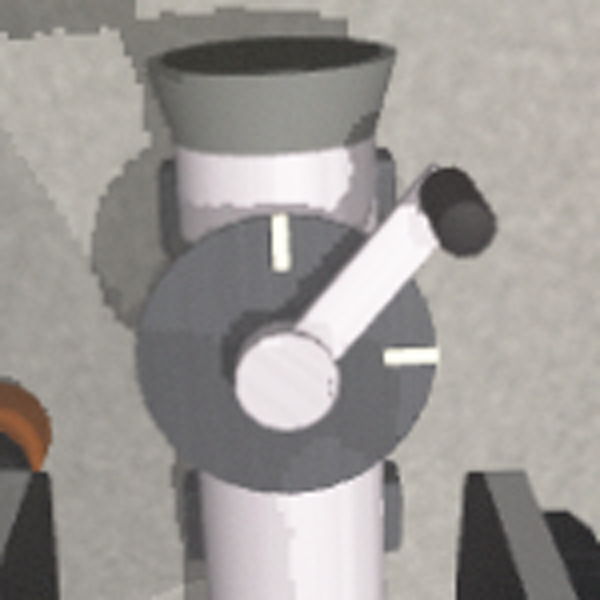

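Both pins now sit square, covering the shut marks. M's open mark is (211,198)-(212,222), R's is (608,243)-(609,268). L's shut mark is (385,355)-(437,356) and its lever midline runs (321,343)-(426,222). I'll compute the angles.

Run:
```python
from h import *
w=arm.camera_model("wrist");K=w["camera_matrix"];C=w["T_tool_cam"]
def run(n,off,s,segs):
    P=np.load(f"T{n}.npy")@C
    for k,a,b,za,zb in segs:
        A,B=[ray(np.array(q)/s+off,K,P,z,True) for q,z in((a,za),(b,zb))]
        d=(B-A)[:2]; print(n,k,A.round(4),B.round(4),"ang %.1f len %.3f"%(np.degrees(np.arctan2(d[1],d[0])),np.linalg.norm(d)))
run("L",(220,140),4,[("shut",(385,355),(437,356),.083,.083),("open",(282,270),(280,215),.083,.083),("discC-shut",(287,352),(437,356),.083,.083),("discC-open",(287,352),(280,215),.083,.083),
 ("lever",(321,343),(426,222),.096,.096),("discC-pin",(287,352),(467,228),.083,.132)])
run("M",(180,100),2,[("open",(212,222),(211,198),.083,.083),("half",(249,234),(267,215),.083,.083),("disc-open",(215,263.5),(211,198),.083,.083),("disc-half",(215,263.5),(267,215),.083,.083),("lever",(241,273.5),(322,268.5),.096,.096),("discC-pin",(215,263.5),(347,290),.083,.132)])
run("R",(-20,100),2,[("open",(609,268),(608,243),.083,.083),("half",(645,279),(663,261),.083,.083),("disc-open",(612,311),(608,243),.083,.083),("disc-half",(612,311),(663,261),.083,.083),("lever",(636,317),(712,313),.096,.096)])
```

```text
L shut [0.5612 0.2269 0.083 ] [0.5616 0.2425 0.083 ] ang 88.5 len 0.016
L open [0.5347 0.1962 0.083 ] [0.5183 0.1956 0.083 ] ang -177.7 len 0.016
L discC-shut [0.5601 0.1978 0.083 ] [0.5616 0.2425 0.083 ] ang 88.1 len 0.045
L discC-open [0.5601 0.1978 0.083 ] [0.5183 0.1956 0.083 ] ang -176.9 len 0.042
L lever [0.5523 0.2072 0.096 ] [0.5166 0.2357 0.096 ] ang 141.3 len 0.046
L discC-pin [0.5601 0.1978 0.083 ] [0.508  0.2413 0.132 ] ang 140.2 len 0.068
M open [ 0.53   -0.0145  0.083 ] [ 0.5155 -0.0151  0.083 ] ang -177.6 len 0.015
M half [0.5374 0.0072 0.083 ] [0.5257 0.0174 0.083 ] ang 138.8 len 0.016
M disc-open [ 0.556  -0.0126  0.083 ] [ 0.5155 -0.0151  0.083 ] ang -176.6 len 0.041
M disc-half [ 0.556  -0.0126  0.083 ] [0.5257 0.0174 0.083 ] ang 135.2 len 0.043
M lever [0.557  0.0022 0.096 ] [0.5541 0.0494 0.096 ] ang 93.4 len 0.047
M discC-pin [ 0.556  -0.0126  0.083 ] [0.5516 0.0569 0.132 ] ang 93.7 len 0.070
R open [ 0.559  -0.2139  0.083 ] [ 0.5431 -0.2145  0.083 ] ang -177.9 len 0.016
R half [ 0.5662 -0.1923  0.083 ] [ 0.5546 -0.1818  0.083 ] ang 137.9 len 0.016
R disc-open [ 0.5876 -0.212   0.083 ] [ 0.5431 -0.2145  0.083 ] ang -176.9 len 0.045
R disc-half [ 0.5876 -0.212   0.083 ] [ 0.5546 -0.1818  0.083 ] ang 137.5 len 0.045
R lever [ 0.5852 -0.1979  0.096 ] [ 0.583  -0.1525  0.096 ] ang 92.7 len 0.045
```

M and R look shut (lever 93.4°/92.7° with duct yaw ≈ 3°, and force was rising against the stops). L needs a finer measurement from closer, so I'll fit the mark and lever mask points cast onto their own planes.

```bash
cat > look.py <<'E'
from h import *
def look(n,x,y):
    arm.movep([x-.025,y,.2],[180,0,180]); arm.hold(.2); np.save(f"T{n}2.npy",tool()); im=arm.capture("wrist")
    cv2.imwrite(f"pics/{n}2.png",im[:,:,::-1])
if __name__=="__main__":
    look("R",.586,-.213); look("M",.557,-.014); look("L",.56,.196); print(arm.read_clock())
    v=[cv2.resize(cv2.imread(f"pics/{n}2.png")[80:330,160:420],(400,385),interpolation=cv2.INTER_CUBIC) for n in "LM"]
    cv2.imwrite("pics/LM2.png",np.hstack(v))
E
python3 look.py
```

```text
28.0333
```

View pics/LM2.png

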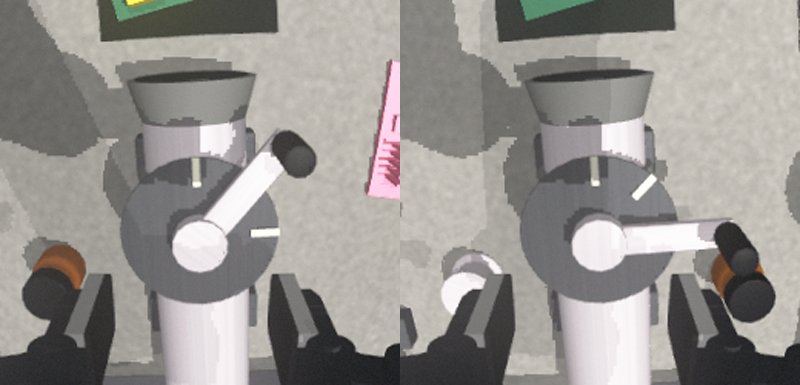

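L view: open mark (195,172), shut mark (265,233), lever in between. M view: open mark (195,171), half mark (245,187), lever square. Now the fits.

```bash
cat > fit.py <<'E'
from h import *
w=arm.camera_model("wrist");K=w["camera_matrix"];C=w["T_tool_cam"]
def proj(pts,n,z): 
    P=np.load(f"T{n}2.npy")@C; return np.array([ray(p,K,P,z,True)[:2] for p in pts])
def fit(n,c0):
    g=cv2.imread(f"pics/{n}2.png").astype(int); S=g.sum(2)/3
    ys,xs=np.mgrid[60:340,150:430]; px=np.c_[xs.ravel(),ys.ravel()]; val=S[px[:,1],px[:,0]]
    W=proj(px,n,.083); W2=proj(px,n,.096); c=np.array(c0)
    d=np.linalg.norm(W-c,axis=1)
    # disc centre: dark grey pixels of the disc in the far half, circle fit to its outline
    m=np.zeros(S.shape,np.uint8); s=(d<.052)&(val<115); m[px[s,1],px[s,0]]=255
    m=cv2.morphologyEx(m,cv2.MORPH_OPEN,np.ones((3,3)))
    ct=max(cv2.findContours(m,0,1)[0],key=cv2.contourArea)[:,0]; hull=cv2.convexHull(ct)[:,0]
    q=proj(ct,n,.083); q=q[abs(np.linalg.norm(q-c,axis=1)-.045)<.004]
    for _ in range(4):
        A=np.c_[2*q,np.ones(len(q))]; x=np.linalg.lstsq(A,(q**2).sum(1),rcond=None)[0]; rr=np.sqrt(x[2]+x[:2]@x[:2])
        q=q[abs(np.linalg.norm(q-x[:2],axis=1)-rr)<.0015]
    c=x[:2]; print(n,"disc",c.round(4),"r %.4f n %d"%(rr,len(q)))
    d=np.linalg.norm(W-c,axis=1); s=(d>.026)&(d<.0435)&(val>125)
    m=np.zeros(S.shape,np.uint8); m[px[s,1],px[s,0]]=255
    k,lab,st,ce=cv2.connectedComponentsWithStats(m)
    for i in range(1,k):
        if st[i,4]<12: continue
        p=np.argwhere(lab==i)[:,::-1]; lever=st[i,4]>150
        Q=proj(p,n,.096 if lever else .083); mean=Q.mean(0); e=mean-c
        l=cv2.fitLine(Q.astype(np.float32),2,0,.001,.001).ravel(); v=l[:2]*np.sign(l[:2]@e)
        print("  lever" if lever else "  mark",st[i,4],"radial %.1f line %.1f"%(np.degrees(np.arctan2(e[1],e[0]))%360,np.degrees(np.arctan2(v[1],v[0]))%360))
    s=(np.linalg.norm(W2-c,axis=1)>.02)&(np.linalg.norm(W2-c,axis=1)<.058)&(val>165)
    m[:]=0; m[px[s,1],px[s,0]]=255; k,lab,st,ce=cv2.connectedComponentsWithStats(m)
    for i in range(1,k):
        if 150<st[i,4]<1500:
            Q=proj(np.argwhere(lab==i)[:,::-1],n,.096); l=cv2.fitLine(Q.astype(np.float32),2,0,.001,.001).ravel()
            e=Q.mean(0)-c; print("  bright blob",st[i,4],"radial %.1f line %.1f"%(np.degrees(np.arctan2(e[1],e[0]))%360,np.degrees(np.arctan2(l[1],l[0]))%180))
if __name__=="__main__":
    fit("L",(.56,.197)); fit("M",(.556,-.013)); fit("R",(.587,-.212))
E
python3 fit.py
```

```text
L disc [0.5616 0.1968] r 0.0435 n 140
  mark 103 radial 182.3 line 182.8
  mark 109 radial 164.4 line 159.1
  lever 841 radial 126.6 line 208.0
  mark 17 radial 171.8 line 187.3
  bright blob 549 radial 180.6 line 90.5
  bright blob 1105 radial 5.6 line 96.5
M disc [ 0.5563 -0.0156] r 0.0418 n 87
  mark 44 radial 202.2 line 291.7
  mark 112 radial 179.6 line 183.0
  lever 841 radial 142.2 line 226.6
  mark 65 radial 278.4 line 189.8
  lever 427 radial 90.8 line 140.4
  bright blob 391 radial 163.7 line 69.0
  bright blob 531 radial 120.7 line 28.2
  bright blob 697 radial 267.1 line 2.1
  bright blob 1219 radial 81.0 line 10.8
  bright blob 1058 radial 8.7 line 98.0
  bright blob 200 radial 321.0 line 38.8
R disc [ 0.5859 -0.2125] r 0.0436 n 197
  mark 97 radial 183.8 line 184.5
  mark 118 radial 137.2 line 140.8
  lever 393 radial 93.4 line 138.3
  bright blob 153 radial 194.9 line 139.2
  bright blob 320 radial 165.8 line 70.9
  bright blob 398 radial 119.6 line 28.5
  bright blob 819 radial 277.6 line 14.9
  bright blob 1293 radial 80.7 line 10.6
  bright blob 1111 radial 7.6 line 98.0
```

```bash
cat > ring.py <<'E'
from h import *
w=arm.camera_model("wrist");K=w["camera_matrix"];C=w["T_tool_cam"]
def pix(X,n):
    P=np.linalg.inv(np.load(f"T{n}2.npy")@C); q=X@P[:3,:3].T+P[:3,3]
    h=np.linalg.norm(q[:,:2],axis=1); t=np.arctan2(h,q[:,2])*K[0,0]
    return (q[:,:2]/h[:,None]*t[:,None]+K[:2,2]).astype(np.float32)
def ring(n,c,g0,z,rs,thr,label):
    g=cv2.cvtColor(cv2.imread(f"pics/{n}2.png"),cv2.COLOR_BGR2GRAY); mids=[];wd=[]
    t=np.radians(np.arange(g0-25,g0+25,.25))
    for r in rs:
        X=np.c_[c[0]+r*np.cos(t),c[1]+r*np.sin(t),np.full(len(t),z)]; u=pix(X,n)
        v=cv2.remap(g,u[:,0].copy(),u[:,1].copy(),cv2.INTER_LINEAR).ravel(); i=np.flatnonzero(v>thr)
        if not len(i): continue
        runs=np.split(i,np.flatnonzero(np.diff(i)>3)+1); i=max(runs,key=len)
        m=t[i].mean(); mids.append([c[0]+r*np.cos(m),c[1]+r*np.sin(m)]); wd.append(r*np.ptp(t[i])*1000)
    M=np.array(mids,np.float32); l=cv2.fitLine(M,cv2.DIST_HUBER,0,.0001,.001).ravel(); off=np.cross(l[:2],M.mean(0)-c)
    a=np.degrees(np.arctan2(l[1],l[0])); a+=180*round((g0-a)/180)
    e=M-c; rad=np.degrees(np.arctan2(e[:,1],e[:,0]))%360
    print(n,label,"line %.1f radial %.1f width %.1f..%.1f n%d"%(a,rad.mean(),min(wd),max(wd),len(M)))
R1=np.arange(.020,.0425,.001); R2=np.arange(.032,.042,.001)
def all(n,c,marks,lev):
    for k in marks: ring(n,np.array(c),k,.083,R2,120,"mark%d"%k)
    ring(n,np.array(c),lev,.096,R1,165,"lever")
if __name__=="__main__":
    all("L",(.5608,.1968),(93,183),140)
    all("M",(.5565,-.0135),(138,183),93)
    all("R",(.5865,-.2125),(138,183),93)
E
python3 ring.py 2>&1 | grep -v -i warn
```

```text
M=np.array(mids,np.float32); l=cv2.fitLine(M,cv2.DIST_HUBER,0,.0001,.001).ravel(); off=np.cross(l[:2],M.mean(0)-c)
L mark93 line 103.9 radial 106.3 width 12.1..19.5 n11
L mark183 line 164.3 radial 166.4 width 4.9..10.5 n11
L lever line 141.6 radial 139.0 width 15.8..16.5 n23
M mark138 line 137.9 radial 137.9 width 27.8..36.5 n11
M mark183 line 169.2 radial 164.2 width 6.3..9.7 n11
M lever line 94.0 radial 90.7 width 15.8..16.7 n23
R mark138 line 140.0 radial 137.8 width 5.7..6.3 n11
R mark183 line 184.3 radial 183.7 width 3.8..4.2 n11
R lever line 94.1 radial 93.8 width 15.5..27.1 n23
```

```bash
python3 - 2>/dev/null <<'E'
from ring import *
def marks(n,c,ks):
    for k in ks:
        for thr in (110,120,130,140,150,160,170,180):
            try: 
                ring2(n,c,k,thr)
            except Exception: pass
import ring
def ring2(n,c,k,thr):
    import io,contextlib
    b=io.StringIO()
    old=ring.np.arange
    with contextlib.redirect_stdout(b): ring.ring(n,np.array(c),k,.083,R2,thr,"mark%d thr%d"%(k,thr))
    s=b.getvalue()
    if float(s.split("..")[1].split()[0])<7: print(s,end="")
marks("L",(.5608,.1968),(83,103,193,203)); marks("M",(.5565,-.0135),(138,193,203)); marks("R",(.5865,-.2125),(138,193))
E
```

```text
L mark83 thr130 line 93.8 radial 89.5 width 5.8..6.4 n11
L mark83 thr140 line 93.1 radial 89.5 width 5.3..5.9 n11
L mark83 thr150 line 93.1 radial 89.6 width 5.0..5.6 n11
L mark83 thr160 line 93.0 radial 89.5 width 4.9..5.4 n11
L mark83 thr170 line 93.7 radial 89.6 width 4.7..5.3 n11
L mark83 thr180 line 93.5 radial 89.6 width 4.5..5.0 n11
L mark103 thr140 line 31.8 radial 104.7 width 5.5..6.6 n11
L mark103 thr150 line 31.8 radial 104.8 width 5.2..6.3 n11
L mark103 thr160 line 31.8 radial 104.9 width 5.0..6.1 n11
L mark103 thr170 line 31.0 radial 105.0 width 4.8..6.0 n11
L mark103 thr180 line 31.2 radial 108.2 width 4.7..5.9 n11
L mark193 thr110 line 183.2 radial 182.3 width 4.7..5.2 n11
L mark193 thr120 line 182.5 radial 182.4 width 4.4..4.8 n11
L mark193 thr130 line 182.4 radial 182.4 width 4.1..4.5 n11
L mark193 thr140 line 182.3 radial 182.4 width 3.8..4.2 n11
L mark193 thr150 line 181.9 radial 182.4 width 3.6..3.9 n11
L mark193 thr160 line 181.7 radial 182.4 width 3.2..3.6 n11
L mark193 thr170 line 182.0 radial 182.5 width 2.9..3.3 n11
L mark193 thr180 line 182.0 radial 182.5 wi
[... 1715 characters left out ...]
ine 139.4 radial 137.8 width 5.0..5.4 n11
R mark138 thr150 line 139.4 radial 137.9 width 4.8..5.2 n11
R mark138 thr160 line 138.9 radial 137.9 width 4.6..4.9 n11
R mark138 thr170 line 139.3 radial 137.9 width 4.3..4.7 n11
R mark138 thr180 line 138.8 radial 137.9 width 4.2..4.5 n11
R mark193 thr110 line 184.4 radial 183.7 width 4.1..4.5 n11
R mark193 thr120 line 184.3 radial 183.7 width 3.8..4.2 n11
R mark193 thr130 line 184.1 radial 183.7 width 3.5..3.8 n11
R mark193 thr140 line 183.7 radial 183.7 width 3.0..3.5 n11
R mark193 thr150 line 182.9 radial 183.7 width 2.4..3.2 n11
R mark193 thr160 line 182.3 radial 183.6 width 1.6..2.5 n11
R mark193 thr170 line 207.9 radial 185.0 width 0.6..0.6 n1
```

Lever lines against mark-derived shut direction: M 94.0 vs ~93.8 and R 94.1 vs ~94.1, so both are shut. L is 141.6 vs half ≈138, about 3.4° too far open; I'll regrasp and correct it.

```bash
python3 - 2>/dev/null <<'E'
from ring import *
from look import look
p=grab((.5608,.1967),140.8); swing(p,140.8,137.4); release()
look("L",.56,.196); print(arm.read_clock())
all("L",(.5608,.1968),(),138)
E
```

```text
grip 0.014450571371334056 [-1.2  1.1  5.7] 30.2
at 137.4 [-0.5  1.1  5.5] 30.45
32.55
L lever line 139.0 radial 136.1 width 15.9..16.6 n23
```

L now reads 139.0 against a half target of 137.9–139. I'll retreat and take a final check picture before handing in.

Run:
```python
from h import *
arm.move_linear([.5,.19,.3],speed=.25); arm.set_joints([-64.853,26.849,-2.785,87.806,1.381,65.374,-4.715])
im=arm.capture("top")[115:255,185:385,::-1]; print(arm.read_clock())
cv2.imwrite("pics/crop1.png",cv2.resize(im,None,fx=4,fy=4,interpolation=cv2.INTER_CUBIC))
```

```text
34.8667
```

View pics/crop1.png

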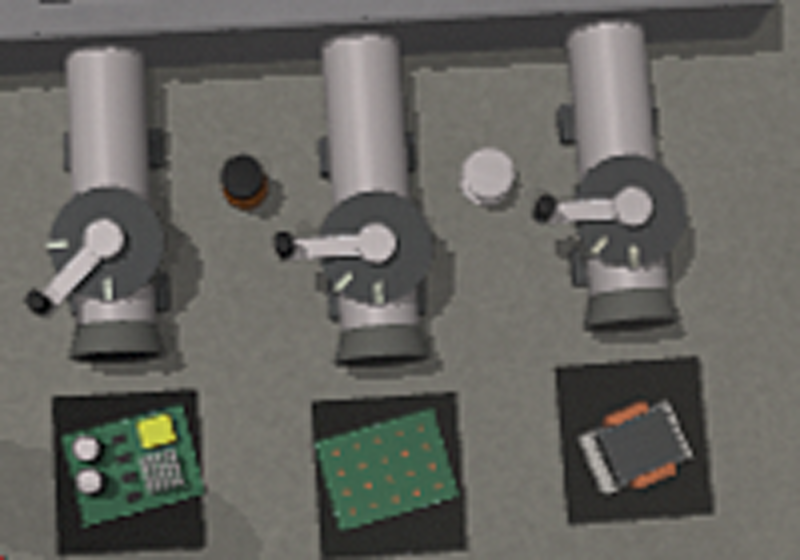

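The left lever is at half (pin 38,301), and the middle (285,245) and right (545,207) levers are square across over their shut marks. The boards, transformer, reel and jar in this view haven't moved.

```bash
python3 -c "
from cell import arm
print(arm.close_job())"
```

```text
the job is handed in; nothing more can be done
None
```

The job is handed in at about 35 s: the left duct's damper (populated board) is half open, measured within about 1° of 45°; the middle and right dampers are shut against their stops, and nothing else in the final duct-area view moved.

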